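# Stack tram carbons on the wear-gauge stand

## Robot

A 6-joint arm with a two-finger parallel gripper is mounted at the origin on the work surface. World frame = base frame: x ahead of the robot, y to its left, z up, the work surface at z = 0. Lengths are in m, angles in rad, forces in N, time in s.
With the tool pointing down it reaches from about 0.4 to 0.825 m from the base axis. Payload 7 kg.
Tool frame: the origin (TCP) lies at the very end of the fingers, on their centre line; the grasp point (between the pads) lies 19 mm behind it (manip.tcp_to_grasp is the distance from the TCP to the grasp point, in m); z points along the fingers, y is the line along which they close (so a half turn about z gives the same grasp; the last joint's range is limited). The gripper opens to 85 mm and grips with 20 to 120 N. Pads are 22 mm wide; open, the fingers measure 114 mm over their backs; the gripper's body (76 mm by 85 mm) begins 54 mm behind the grasp point. The pads swing forward as they close: fully open they stand 13 mm farther back than shut.
Start: joints at [1.532, 0.359, 0.012, 0, -1.224, -0.288], TCP at [0.217, 0.639, 0.231] pointing down, gripper open.
Joint ranges: [-3.07, 3.07], [-1.43, 2.12], [-1.02, 1.25], [-3.03, 1.67], [-3.05, -0], [-3.03, 3.03]. Speed limits (rad/s): [2.39, 2.39, 3.01, 3.14, 3.14, 3.14].

## Interface

Orientations are given as a unit quaternion [w, x, y, z].
In Python, from rig import manip gives the robot as it stands.
- The arm moves only by the tool play_rows, never from a script. Its argument "motion" is a list of rows, each a list of 7 numbers: the shift along the world's x, y, z in mm, then the turn, a rotation vector about the world's x, y, z in degrees, then the finger opening in mm, from 0 to 85.4. A call has 1 to 12 rows; each row is the pose to reach, as a shift and turn from the pose commanded when the call began; what a row does not reach only later rows make up. A row lasts 1/12 s, in which the tool goes at most 41.7 mm and 7.16 degrees, less where a joint would pass 70% of its speed; a pose out of reach is approached as far as the arm can. A call with a gripper value outside its range is refused whole. The fingers move at their own pace and stop on an object; "force" is the grip in N (left out, the last holds). Time passes only in rows, so rows that repeat a pose let the fingers close. It gives the time, the measured TCP pose, the force, the opening and the grip force at its end, in the units of the state.
- manip.read_state(): the state, without advancing time (a new reading comes with each control period).
- manip.read_camera(name): name is "scene" or "side" or "wrist"; returns (picture, depth): 384x512x3 uint8, red, green, blue; 384x512 float32, m along the optical axis (not along the pixel's ray), 0 where there is no reading.
- manip.get_calibration(name): a dict with "intrinsics" (3x3 intrinsics, pixels), "origin" and "orientation" of the camera in the world; the wrist camera has in their place "hand_eye" (4x4, takes a point from camera to tool coordinates, whose origin is the TCP and whose axes are the flange's). Camera axes: x right, y down, z forward; pixel columns grow to the right and rows downward; lengths in m; the calibration is good to about 2 mm. A picture is of the moment at which its call begins: read the wrist's pose just before it. get_calibration takes no time and is no camera call.
- manip.close_job(): hands the job in; it is judged then, once.
The state is a dict: "time_s": time; "q": joint angles; "qd": joint speeds; "joint_efforts": joint torques, N m; "tcp_pos": TCP position; "orientation": TCP orientation; "ft_force": force on the tool from outside, world axes, zero at the start; "moment": the same for the moment, N m; "grip_width": opening from 0.0 (shut) to 1.0 (fully open); "grip_force": force on a finger pad.
Only numpy, scipy, OpenCV 4.12 (cv2) and the standard library are available. Lean on these libraries where they do the work, as an engineer would, in place of code of your own. Each camera call takes 0.05 s, during which the arm holds its last target. There are 200 camera calls.

## Task

Set up the gauge stand for a wear reading: lift the aluminium platen off the rod and set it aside, seat the copper shoe flush over the two locating pins, then put every drilled carbon strip over the rod, one on another, lying flat on the shoe and in line with the stand, and last the platen back over the rod on top of them, flat and in line. Carbon is brittle: lower each part right down before you let go, never let it drop down the rod, and leave the mallet, cotter pins and undrilled carbon block alone.

Things in the scene. Friction and masses are not known exactly. Their poses are not given: they have to be found in the camera images.
- stand: fixed gauge stand: grey base plate 230 (x) x 90 x 20 high. On its centre line: at x=+80 an upright steel rod, 16 in diameter, its top 12 mm a blunt taper, with a collar 44 in diameter, 14 high, round its foot; at x=-60 and x=+10 two locating pins 12 in diameter, 14 high above the plate, tips tapered. Origin: centre of the underside, on the counter; rod end away from the robot
- rod (a point): top of the rod, on its axis, 180 mm above the counter
- seat (a point): centre of the shoe's seat: midway between the pins, on the top face of the base plate (20 mm above the counter)
- shoe: worn copper shoe: flat copper bar 138 long (x) x 56 wide x 18 thick, 0.5 kg, with two 15 mm holes through it 35 mm either side of its centre, which take the pins (either way round); starts flat on the counter. Origin: centre of the underside
- platen: aluminium platen, 0.42 kg: plate 170 (x) x 56 x 14 thick, one 20 mm hole 20 mm from its +x end; on top a black grip rib 70 long (x), 20 wide (y), from 14 to 48 above the underside, centred at x=-10. Starts on the rod, resting on collar and pins, underside 34 mm above the counter. Origin: centre of the plate's underside
- platen_hole (a point): centre of the platen's hole at the underside
- carbon0: flat bar of matte black carbon, 170 long (its x) x 46 wide x 16 thick, 0.22 kg, with one plain 20 mm hole through it, 20 mm from its +x end; starts lying flat on the counter. Origin: centre of the underside; z up. May be absent. All such strips are alike
- carbon0_hole (a point): centre of that strip's hole at its underside
- carbon1: flat bar of matte black carbon, 170 long (its x) x 46 wide x 16 thick, 0.22 kg, with one plain 20 mm hole through it, 20 mm from its +x end; starts lying flat on the counter. Origin: centre of the underside; z up. May be absent. All such strips are alike
- carbon1_hole (a point): centre of that strip's hole at its underside
- carbon2: flat bar of matte black carbon, 170 long (its x) x 46 wide x 16 thick, 0.22 kg, with one plain 20 mm hole through it, 20 mm from its +x end; starts lying flat on the counter. Origin: centre of the underside; z up. May be absent. All such strips are alike
- carbon2_hole (a point): centre of that strip's hole at its underside
- carbon3: flat bar of matte black carbon, 170 long (its x) x 46 wide x 16 thick, 0.22 kg, with one plain 20 mm hole through it, 20 mm from its +x end; starts lying flat on the counter. Origin: centre of the underside; z up. May be absent. All such strips are alike
- carbon3_hole (a point): centre of that strip's hole at its underside
- mallet: bystander: wooden mallet, head 75 x 115 x 60, handle 190 long; origin under the head
- block: bystander: solid carbon block 120 x 60 x 40 without a hole; origin centre of underside
- cotter0: bystander: steel cotter pin about 105 long, 10 thick, lying flat
- cotter1: bystander: as cotter0
Not all that is in view belongs to the job. What is shaped like the carbon2 but purple or turquoise is not meant.

How it is judged:
On the way, in this order (a step that is already met when the one before it is completed fails the run):
1. the platen is off the rod and set aside on the counter (horizontal distance between platen_hole and rod above 0.08 m and height (world z) of platen below 0.1 m and contact force between platen and the fingers below 0.1 N), for 0.2 s.
2. the shoe is seated flush over the pins (horizontal distance between shoe and seat below 0.004 m and z of shoe in the frame of stand below 0.0225 m and angle between shoe's own z axis and vertical below 0.03 rad and angle between the x axis of shoe and the x axis of stand, either way round below 0.12 rad), for 0.2 s.
3. every carbon strip lies flat on the rod, over the shoe (horizontal distance between each of carbon0_hole, carbon1_hole, carbon2_hole, carbon3_hole and rod below 0.005 m and angle between each of carbon0, carbon1, carbon2, carbon3's own z axis and vertical below 0.035 rad and angle between the x axis of each of carbon0, carbon1, carbon2, carbon3 and the x axis of stand, either way round below 0.2 rad and z of carbon0 in the frame of stand between 0.034 and 0.09 m and z of carbon1 in the frame of stand between 0.034 and 0.09 m and z of carbon2 in the frame of stand between 0.034 and 0.09 m and z of carbon3 in the frame of stand between 0.034 and 0.09 m), for 0.2 s.
At the end, for the whole second after the job is handed in: Shoe flush on the base over the pins (within 2.5 mm; 4 mm of its seat; 0.12 rad). Every strip present on the rod above it, hole within 5 mm of the axis, flat to 0.035 rad, in line with the stand to 0.2 rad; the platen likewise on top. All released and at rest (all of step 2 and all of step 3 and horizontal distance between platen_hole and rod below 0.005 m and angle between platen's own z axis and vertical below 0.035 rad and angle between the x axis of platen and the x axis of stand, either way round below 0.2 rad and z of platen in the frame of carbon0 above 0.012 m and z of platen in the frame of carbon1 above 0.012 m and z of platen in the frame of carbon2 above 0.012 m and z of platen in the frame of carbon3 above 0.012 m and z of platen in the frame of stand below 0.106 m and linear speed of each of carbon0, carbon1, carbon2, carbon3, shoe, platen below 0.02 m/s); the robot touches nothing.
It fails at once if a bystander (mallet, undrilled block, cotter pins) moved more than 30 mm (distance of any of mallet, block, cotter0, cotter1 from where it was at the start of the episode above 0.03 m).
It fails at once if a carbon strip or the platen dropped down the rod (faster than 0.8 m/s while threaded on it) ((linear speed of carbon0 above 0.8 m/s and horizontal distance between carbon0_hole and rod below 0.004 m and height (world z) of carbon0 below 0.17 m and angle between carbon0's own z axis and vertical below 0.2 rad) or (linear speed of carbon1 above 0.8 m/s and horizontal distance between carbon1_hole and rod below 0.004 m and height (world z) of carbon1 below 0.17 m and angle between carbon1's own z axis and vertical below 0.2 rad) or (linear speed of carbon2 above 0.8 m/s and horizontal distance between carbon2_hole and rod below 0.004 m and height (world z) of carbon2 below 0.17 m and angle between carbon2's own z axis and vertical below 0.2 rad) or (linear speed of carbon3 above 0.8 m/s and horizontal distance between carbon3_hole and rod below 0.004 m and height (world z) of carbon3 below 0.17 m and angle between carbon3's own z axis and vertical below 0.2 rad) or (linear speed of platen above 0.8 m/s and horizontal distance between platen_hole and rod below 0.004 m and height (world z) of platen below 0.17 m and angle between platen's own z axis and vertical below 0.2 rad)).
Of carbon0, carbon1, carbon2, carbon3 only 2 to 4 are there at a start; the rules pass over those that are not, and their reading is None.
At some moment in a run one of shoe, carbon0, carbon1, carbon2, carbon3 may be knocked a few centimetres aside while the robot is not near it.
It also fails if it takes over 210 s, if anything falls off the work surface, if the arm or the gripper's body presses on something with over 40 N, if the wrist force passes 120 N, or if a joint passes its speed limit or range.

## Working session

There is one attempt and no reset: what is moved stays moved. The work goes in short steps, Python scripts to look and compute and a tool call to move; the robot and the scene stay as the last step left them, time stands still between calls to the robot, and variables do not carry over. Pictures are saved under pics/ and viewed, at most 14 in all, crops included, and the job is handed in when it is done.

Besides the shell and the picture viewer there is one more tool, called after "Emit:" as name(argument=value, ...) on one line, values as JSON. play_rows: Moves the arm, as the interface text tells. Its arguments: {"type":"object","properties":{"motion":{"type":"array","items":{"type":"array","items":{"type":"number"}}},"force":{"type":"number"}},"required":["motion"]}

```bash
ls; mkdir -p pics; python3 - <<'E'
from rig import manip
import cv2, numpy as np
s=manip.read_state();print(s['tcp_pos'],s['orientation'],s['time_s'],manip.tcp_to_grasp)
ims=[]
for n in ("scene","side","wrist"):
    c=manip.get_calibration(n);print(n,{k:np.round(v,4).tolist() for k,v in c.items()})
    im,d=manip.read_camera(n);np.savez(f"pics/{n}0.npz",im=im,d=d)
    cv2.imwrite(f"pics/{n}0.png",cv2.resize(im[:,:,::-1],(800,600)))
E
```

```text
pics
[0.21655769 0.63880415 0.23040653] [ 8.08596298e-04  9.86671844e-01 -1.62720668e-01 -5.08756285e-05] 0.0 0.0187
scene {'intrinsics': [[362.5134, 0.0, 256.0484], [0.0, 362.5134, 194.1653], [0.0, 0.0, 1.0]], 'origin': [1.3858, -0.2677, 0.7072], 'orientation': [-0.3659, 0.688, 0.5509, -0.2988]}
side {'intrinsics': [[388.8507, 0.0, 260.639], [0.0, 388.8507, 184.4686], [0.0, 0.0, 1.0]], 'origin': [0.4154, 0.8156, 1.1336], 'orientation': [0.0146, -0.0576, 0.9298, -0.3631]}
wrist {'intrinsics': [[281.519, 0.0, 256.9229], [0.0, 281.519, 187.2332], [0.0, 0.0, 1.0]], 'hand_eye': [[-0.0008, -0.9615, -0.2749, 0.0699], [1.0, -0.0004, -0.0015, -0.0004], [0.0013, -0.2749, 0.9615, -0.1426], [0.0, 0.0, 0.0, 1.0]]}
```

View pics/scene0.png

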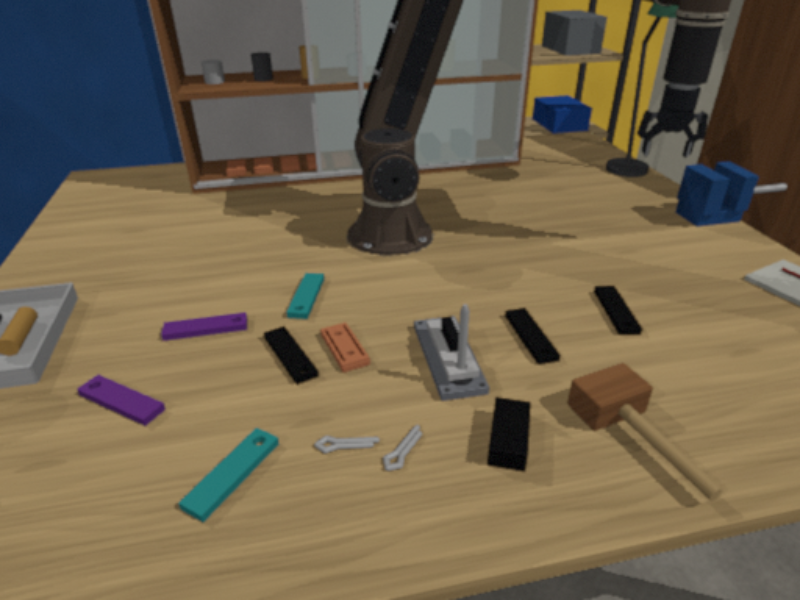

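View pics/side0.png

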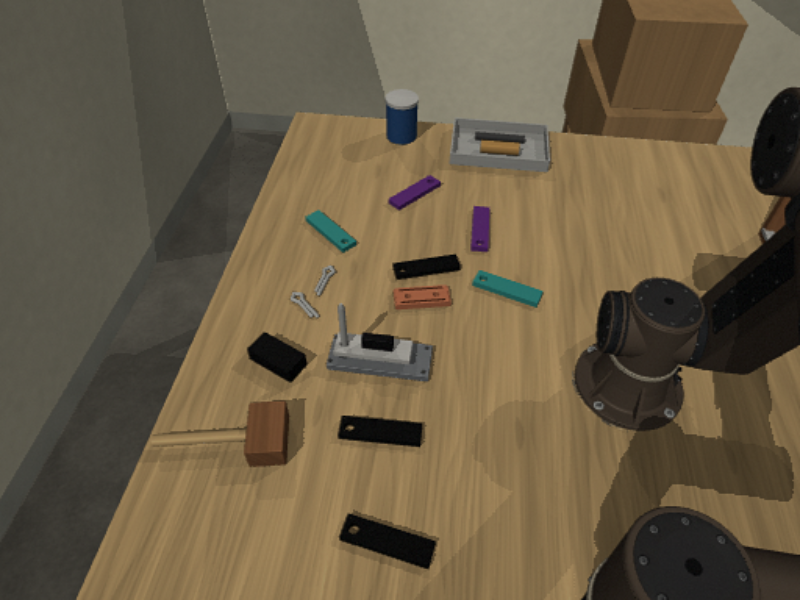

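The scene view (800 px wide) shows the stand at (450,355) with the platen on the rod, and the copper shoe at (345,346). There are three black drilled strips at (290,354), (531,334) and (617,309). The undrilled block is at (510,432), the mallet at (610,395) and the cotter pins at (345,443) and (403,447). The side view agrees, and the strips' holes are at their far (+x) ends.

```bash
cat > h.py <<'E'
import numpy as np, cv2
from rig import manip
from scipy.spatial.transform import Rotation as R
def quat(q): return R.from_quat(np.roll(q,-1)).as_matrix()
def cloud(n,im=None,d=None):
    "camera points in world, HxWx3, plus picture"
    c=manip.get_calibration(n)
    s=manip.read_state()
    if im is None: im,d=manip.read_camera(n)
    K=c['intrinsics'];v,u=np.indices(d.shape)
    P=np.stack([(u-K[0,2])/K[0,0]*d,(v-K[1,2])/K[1,1]*d,d],-1)
    if n=='wrist':
        T=np.array(c['hand_eye']);P=P@T[:3,:3].T+T[:3,3]
        P=P@quat(s['orientation']).T+s['tcp_pos']
    else: P=P@quat(c['orientation']).T+c['origin']
    P[d==0]=np.nan
    return P,im
def comps(P,im,lo,hi,amin=80,box=(0.2,1,-.6,.8)):
    "image components in a height band: colour, rect of world xy"
    z=P[...,2];m=(z>lo)&(z<hi)&(P[...,0]>box[0])&(P[...,0]<box[1])&(P[...,1]>box[2])&(P[...,1]<box[3])
    n,l,st,ce=cv2.connectedComponentsWithStats(m.astype(np.uint8),connectivity=4)
    for i in range(1,n):
        if st[i,4]<amin: continue
        k=l==i;xy=P[k][:,:2].astype(np.float32)
        c,wh,a=cv2.minAreaRect(xy)
        if wh[0]<wh[1]: wh=wh[::-1];a-=90
        a=(a+90)%180-90
        print(np.round(ce[i]),st[i,4],'col',im[k].mean(0).round(),'c',np.round(np.array(c)*1e3,1),'wh',np.round(np.array(wh)*1e3),'ang %.1f'%a,'z %.1f'%(1e3*np.median(P[k][:,2])))
E
python3 - <<'E'
from h import *
for n in ("scene","side"):
    f=np.load(f"pics/{n}0.npz");P,im=cloud(n,f['im'],f['d']);print(n);comps(P,im,.009,.03)
    print('high');comps(P,im,.040,.055,20);comps(P,im,.07,.19,10,(.3,.9,-.3,.3))
E
```

```text
scene
[195. 189.] 330 col [ 36. 116. 113.] c [ 275.4 -250.2] wh [166.  48.] ang -18.7 z 13.5
[395. 197.] 417 col [21. 19. 17.] c [483.2 409.9] wh [176.  49.] ang -11.0 z 13.7
[341. 214.] 492 col [20. 19. 17.] c [527.4 190.2] wh [179.  50.] ang 1.3 z 13.8
[130. 207.] 478 col [ 86.  42. 108.] c [ 346.2 -468.1] wh [169.  54.] ang -89.5 z 13.6
[286. 235.] 666 col [79. 79. 82.] c [557.4   4.7] wh [233.  90.] ang -0.5 z 17.7
[221. 221.] 514 col [143.  90.  61.] c [ 484.1 -189.5] wh [139.  58.] ang 13.1 z 15.7
[186. 226.] 533 col [20. 18. 17.] c [ 481.4 -297.1] wh [174.  48.] ang 19.4 z 13.6
[ 88. 259.] 386 col [ 89.  44. 110.] c [ 567.1 -574.1] wh [101.  47.] ang 50.0 z 13.6
[391. 271.] 303 col [78. 57. 37.] c [818.4 228.4] wh [212.  55.] ang 30.7 z 23.2
[145. 303.] 1143 col [ 37. 118. 116.] c [ 755.8 -401.8] wh [172.  49.] ang -40.9 z 13.9
[324. 294.] 153 col [12. 11. 10.] c [838.5  16.1] wh [60.  5.] ang 64.9 z 19.7
high
[289. 226.] 447 col [124. 123. 122.] c [570.9   5.8] wh [176.  58.] ang -1.2 z 45.9
[390. 256.] 229 col [81. 55. 35.] c [779.1 224.9] wh [133.  61.] ang 68.1 z 48.0
[293
[... 1098 characters left out ...]
col [14. 14. 13.] c [827.3  34.9] wh [66. 29.] ang -70.8 z 41.7
[174. 219.] 43 col [14. 14. 13.] c [798.2  19.6] wh [39. 31.] ang -76.0 z 41.7
[188. 227.] 65 col [14. 13. 13.] c [742.1  45.2] wh [55. 37.] ang -62.5 z 41.7
[180. 231.] 64 col [13. 13. 12.] c [769.   63.3] wh [69. 31.] ang -75.6 z 41.7
[175. 228.] 20 col [14. 14. 13.] c [787.6  55.1] wh [38. 11.] ang -82.0 z 41.4
[126. 278.] 236 col [145. 121.  82.] c [882.7 264.3] wh [181.  20.] ang 11.6 z 42.5
[170. 291.] 58 col [71. 47. 30.] c [738.9 291.6] wh [73. 14.] ang 22.3 z 48.0
[219. 205.] 102 col [98. 96. 91.] c [637.8   7.8] wh [15. 11.] ang 11.2 z 132.5
[241. 217.] 131 col [15. 15. 15.] c [563.4   6.5] wh [69. 25.] ang -3.4 z 81.3
```

Emit:
play_rows(motion=[[180, -330, 0, 0, 0, -84, 85], [180, -330, 0, 0, 0, -84, 85], [180, -330, 0, 0, 0, -84, 85], [180, -330, 0, 0, 0, -84, 85], [180, -330, 0, 0, 0, -84, 85], [180, -330, 0, 0, 0, -84, 85], [180, -330, 0, 0, 0, -84, 85], [180, -330, 0, 0, 0, -84, 85], [180, -330, 0, 0, 0, -84, 85], [180, -330, 0, 0, 0, -84, 85], [180, -330, 0, 0, 0, -84, 85], [180, -330, 0, 0, 0, -84, 85]])

```text
time_s: 1.15
tcp_pos: [0.3971, 0.3081, 0.2313]
orientation: [0.0, -0.621, 0.784, 0.0]
ft_force: [-0.1, 0.8, -0.5]
grip_width: 0.996
grip_force: 0.0
```

Emit:
play_rows(motion=[[126, -304, 60, 0, 0, -78, 85], [126, -304, 60, 0, 0, -78, 85], [126, -304, 60, 0, 0, -78, 85], [126, -304, 60, 0, 0, -78, 85], [126, -304, 60, 0, 0, -78, 85], [126, -304, 60, 0, 0, -78, 85], [126, -304, 60, 0, 0, -78, 85], [126, -304, 60, 0, 0, -78, 85], [126, -304, 60, 0, 0, -78, 85], [126, -304, 60, 0, 0, -78, 85], [126, -304, 60, 0, 0, -78, 85], [126, -304, 60, 0, 0, -78, 85]])

```text
time_s: 2.15
tcp_pos: [0.5226, 0.0047, 0.291]
orientation: [-0.0, 0.009, 1.0, -0.0]
ft_force: [-0.9, 0.0, 0.5]
grip_width: 0.998
grip_force: 0.0
```

```bash
python3 - <<'E'
from h import *
s=manip.read_state();print(s['time_s'],s['tcp_pos'],s['q'],quat(s['orientation'])[:,0])
P,im=cloud('wrist');cv2.imwrite("pics/w1.png",cv2.resize(im[:,:,::-1],(800,600)))
comps(P,im,.009,.03);print('high');comps(P,im,.038,.055,40);comps(P,im,.07,.1,40);comps(P,im,.165,.2,10)
E
```

```text
2.15 [0.52258308 0.00466988 0.29104022] [ 3.84612570e-01  7.10117269e-02 -2.23375375e-01 -1.55388744e-04
 -1.27687747e+00 -1.97421461e+00] [-9.99822210e-01  1.88496625e-02  4.89038016e-04]
[47. 16.] 1150 col [ 78. 145. 140.] c [ 328.7 -269.1] wh [50. 47.] ang 71.4 z 15.5
[ 46. 125.] 4008 col [67. 56. 46.] c [ 480.2 -298.5] wh [170.  49.] ang 19.4 z 15.7
[121. 127.] 3825 col [203. 131.  98.] c [ 481.5 -190.6] wh [138.  58.] ang 12.8 z 17.9
[380. 152.] 3582 col [71. 62. 54.] c [529.2 189.6] wh [170.  47.] ang 0.8 z 16.3
[257. 152.] 4322 col [140. 134. 136.] c [557.4   4.8] wh [229.  90.] ang -1.1 z 20.2
[505. 162.] 455 col [60. 53. 47.] c [534.7 377.3] wh [70. 24.] ang 10.2 z 15.9
[ 29. 281.] 1477 col [ 87. 163. 158.] c [ 751.4 -400. ] wh [163.  47.] ang -41.8 z 15.9
[410. 264.] 257 col [92. 68. 50.] c [709.6 256.5] wh [54.  3.] ang -78.5 z 19.5
[280. 287.] 434 col [59. 50. 41.] c [761.9  25.9] wh [127.  53.] ang -53.4 z 19.5
[190. 281.] 80 col [196. 188. 186.] c [ 741.7 -115.4] wh [46.  7.] ang -46.3 z 9.8
[174. 300.] 203 col [192. 184. 181.] c [ 778.3 -147.6] wh [59. 29.] ang -34.9 z 10.0
high
[257. 186.] 3485 col [204. 197. 196.] c [572.    4.6] wh [170.  56.] ang -1.2 z 48.2
[423. 273.] 193 col [94. 69. 51.] c [709.  259.9] wh [48.  3.] ang -79.2 z 46.1
[286. 301.] 1333 col [56. 49. 42.] c [770.5  47.3] wh [89. 60.] ang -25.4 z 40.4
[408. 370.] 278 col [196. 161. 118.] c [905.6 265.4] wh [83. 20.] ang 10.9 z 41.8
[257. 191.] 776 col [75. 69. 66.] c [561.7   4.5] wh [69. 19.] ang -0.9 z 82.0
[257. 242.] 106 col [121. 114. 111.] c [631.2   3.3] wh [14.  5.] ang 89.7 z 85.8
[257. 283.] 187 col [140. 131. 126.] c [634.1   2.8] wh [15. 12.] ang -82.8 z 172.8
```

View pics/w1.png

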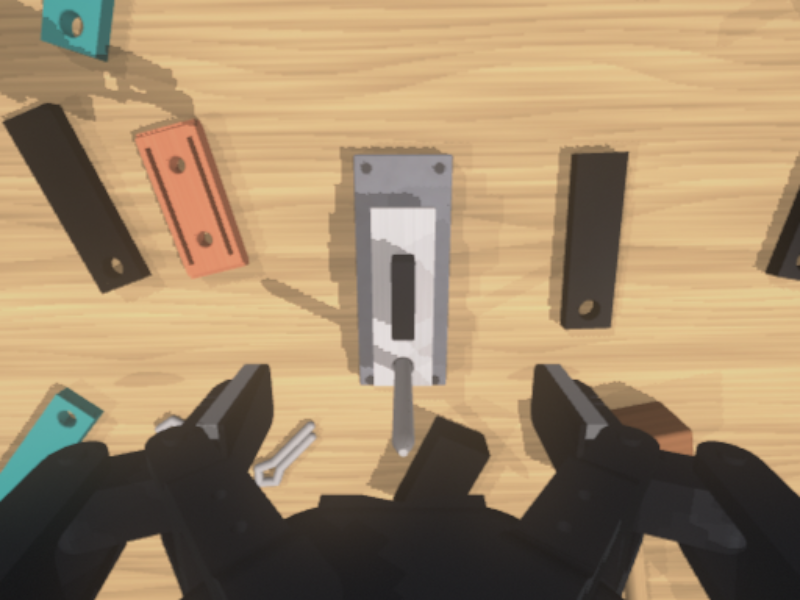

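The wrist view shows the rib at (403,297), the rod top at (403,450), and the pads at (250,400) and (555,400). The shoe's holes are at (177,163) and (204,239), and the strip holes at (116,265) and (588,308). Everything lines up for going down onto the rib.

Emit:
play_rows(motion=[[39, 0, 0, 0, 0, 0, 60], [39, 0, -40, 0, 0, 0, 60], [39, 0, -80, 0, 0, 0, 60], [39, 0, -120, 0, 0, 0, 60], [39, 0, -160, 0, 0, 0, 60], [39, 0, -195, 0, 0, 0, 60], [39, 0, -220, 0, 0, 0, 60], [39, 0, -236, 0, 0, 0, 60], [39, 0, -236, 0, 0, 0, 60], [39, 0, -236, 0, 0, 0, 60]])

```text
time_s: 3.03
tcp_pos: [0.5613, 0.0054, 0.0548]
orientation: [-0.001, 0.005, 1.0, -0.0]
ft_force: [-0.9, 0.3, 0.8]
grip_width: 0.705
grip_force: 0.0
```

Emit:
play_rows(motion=[[0, 0, 0, 0, 0, 0, 10], [0, 0, 0, 0, 0, 0, 10], [0, 0, 0, 0, 0, 0, 10], [0, 0, 0, 0, 0, 0, 10], [0, 0, 0, 0, 0, 0, 10], [0, 0, 0, 0, 0, 0, 10], [0, 0, 0, 0, 0, 0, 10], [0, 0, 0, 0, 0, 0, 10]], force=50)

```text
time_s: 3.7
tcp_pos: [0.5625, 0.0055, 0.0568]
orientation: [0.001, 0.006, 1.0, 0.0]
ft_force: [-2.1, -0.1, 7.6]
grip_width: 0.226
grip_force: 51.8
```

Emit:
play_rows(motion=[[0, 0, 20, 0, 0, 0, 10], [0, 0, 40, 0, 0, 0, 10], [0, 0, 60, 0, 0, 0, 10], [0, 0, 80, 0, 0, 0, 10], [0, 0, 100, 0, 0, 0, 10], [0, 0, 120, 0, 0, 0, 10], [0, 0, 140, 0, 0, 0, 10], [0, 0, 160, 0, 0, 0, 10], [0, 0, 170, 0, 0, 0, 10], [0, 0, 180, 0, 0, 0, 10], [0, 0, 180, 0, 0, 0, 10]])

```text
time_s: 4.62
tcp_pos: [0.5621, 0.0054, 0.2368]
orientation: [0.001, 0.006, 1.0, 0.0]
ft_force: [0.6, 1.1, -5.0]
grip_width: 0.225
grip_force: 52.1
```

Emit:
play_rows(motion=[[-12, 30, 0, 0, 0, 0, 10], [-12, 65, 0, 0, 0, 0, 10], [-12, 100, 0, 0, 0, 0, 10], [-12, 135, 0, 0, 0, 0, 10], [-12, 170, 0, 0, 0, 0, 10], [-12, 205, 0, 0, 0, 0, 10], [-12, 240, 0, 0, 0, 0, 10], [-12, 270, 0, 0, 0, 0, 10], [-12, 292, 0, 0, 0, 0, 10], [-12, 292, 0, 0, 0, 0, 10]])

```text
time_s: 5.45
tcp_pos: [0.549, 0.3011, 0.2327]
orientation: [-0.001, 0.005, 1.0, -0.0]
ft_force: [0.2, 0.1, -4.8]
grip_width: 0.224
grip_force: 52.0
```

Emit:
play_rows(motion=[[0, 0, -30, 0, 0, 0, 10], [0, 0, -60, 0, 0, 0, 10], [0, 0, -90, 0, 0, 0, 10], [0, 0, -120, 0, 0, 0, 10], [0, 0, -150, 0, 0, 0, 10], [0, 0, -175, 0, 0, 0, 10], [0, 0, -195, 0, 0, 0, 10], [0, 0, -205, 0, 0, 0, 10], [0, 0, -210, 0, 0, 0, 10], [0, 0, -213, 0, 0, 0, 10], [0, 0, -214, 0, 0, 0, 10], [0, 0, -214, 0, 0, 0, 10]])

```text
time_s: 6.45
tcp_pos: [0.5496, 0.2966, 0.023]
orientation: [0.0, 0.006, 1.0, -0.0]
ft_force: [-1.2, -2.0, 0.9]
grip_width: 0.226
grip_force: 52.8
```

Emit:
play_rows(motion=[[0, 0, 0, 0, 0, 0, 60], [0, 0, 0, 0, 0, 0, 60], [0, 0, 0, 0, 0, 0, 60], [0, 0, 0, 0, 0, 0, 60], [0, 0, 0, 0, 0, 0, 60], [0, 0, 0, 0, 0, 0, 60]])

```text
time_s: 6.95
tcp_pos: [0.5498, 0.2974, 0.0214]
orientation: [0.0, 0.006, 1.0, 0.0]
ft_force: [-0.2, 0.1, 1.1]
grip_width: 0.704
grip_force: 0.0
```

Emit:
play_rows(motion=[[0, 0, 40, 0, 0, 0, 60], [0, 0, 80, 0, 0, 0, 60], [0, -10, 120, 0, 0, 0, 85], [0, -40, 160, 0, 0, 0, 85], [0, -75, 200, 0, 0, 0, 85], [0, -110, 220, 0, 0, 0, 85], [-10, -145, 230, 0, 0, 0, 85], [-20, -180, 230, 0, 0, 4, 85], [-30, -220, 230, 0, 0, 6, 85], [-40, -260, 230, 0, 0, 8, 85], [-50, -300, 225, 0, 0, 10, 85], [-55, -330, 220, 0, 0, 14, 85]])

```text
time_s: 7.95
tcp_pos: [0.4936, -0.0347, 0.2421]
orientation: [0.001, -0.116, 0.993, 0.0]
ft_force: [0.0, -0.2, -0.3]
grip_width: 0.997
grip_force: 0.0
```

Emit:
play_rows(motion=[[0, -40, 0, 0, 0, 0, 85], [-5, -80, 0, 0, 0, 0, 85], [-10, -120, 0, 0, 0, 0, 85], [-13, -158, -20, 0, 0, 0, 85], [-13, -158, -40, 0, 0, 0, 85], [-13, -158, -40, 0, 0, 0, 85]])

```text
time_s: 8.45
tcp_pos: [0.4789, -0.1922, 0.1976]
orientation: [-0.003, -0.113, 0.994, 0.001]
ft_force: [-1.0, 0.4, -1.0]
grip_width: 0.999
grip_force: 0.0
```

```bash
python3 - <<'E'
from h import *
s=manip.read_state();print(s['time_s'],s['tcp_pos']*1e3,quat(s['orientation'])[:,0])
P,im=cloud('wrist');comps(P,im,.007,.03)
E
```

```text
8.45 [ 478.86187342 -192.22783437  197.62029335] [-0.97433448 -0.22504188  0.00533622]
[65. 10.] 1578 col [ 88.  54. 100.] c [ 366.9 -432.1] wh [107.  26.] ang -76.9 z 15.5
[217.  18.] 1621 col [ 85. 163. 158.] c [ 327.  -268.3] wh [51. 47.] ang -18.5 z 15.8
[165. 141.] 6053 col [64. 54. 45.] c [ 480.5 -298.6] wh [170.  47.] ang 19.2 z 16.0
[257. 167.] 5260 col [205. 132.  99.] c [ 481.6 -190.7] wh [137.  56.] ang 12.7 z 18.1
[410. 218.] 6751 col [146. 143. 147.] c [508.5   5.5] wh [133.  92.] ang -1.1 z 20.3
[504. 289.] 542 col [42. 38. 36.] c [564.8 170.2] wh [69. 28.] ang 27.7 z 15.5
[342. 306.] 558 col [113. 109. 110.] c [638.2 -33. ] wh [67. 19.] ang -1.3 z 20.0
[181. 323.] 121 col [173. 166. 163.] c [ 721.  -245.3] wh [30. 13.] ang 52.4 z 9.4
```

Emit:
play_rows(motion=[[0, 0, -30, 0, 0, 0, 85], [0, 0, -65, 0, 0, 0, 85], [0, 0, -100, 0, 0, 0, 85], [0, 0, -130, 0, 0, 0, 85], [0, 0, -155, 0, 0, 0, 85], [0, 0, -170, 0, 0, 0, 85], [0, 0, -170, 0, 0, 0, 85], [0, 0, -170, 0, 0, 0, 85]])

```text
time_s: 9.17
tcp_pos: [0.4826, -0.1898, 0.0319]
orientation: [-0.0, -0.117, 0.993, -0.0]
ft_force: [-0.4, -0.4, 0.5]
grip_width: 0.996
grip_force: 0.0
```

Emit:
play_rows(motion=[[-1, -1, -10, 0, 0, -0.7, 85], [-1, -1, -20, 0, 0, -0.7, 85], [-1, -1, -27, 0, 0, -0.7, 85], [-1, -1, -27, 0, 0, -0.7, 85], [-1, -1, -27, 0, 0, -0.7, 45], [-1, -1, -27, 0, 0, -0.7, 45], [-1, -1, -27, 0, 0, -0.7, 45], [-1, -1, -27, 0, 0, -0.7, 45], [-1, -1, -27, 0, 0, -0.7, 45], [-1, -1, -27, 0, 0, -0.7, 45]], force=60)

```text
time_s: 10.0
tcp_pos: [0.4811, -0.1919, 0.0051]
orientation: [0.0, -0.11, 0.994, -0.0]
ft_force: [-1.5, 0.8, 5.9]
grip_width: 0.639
grip_force: 63.4
```

Emit:
play_rows(motion=[[0, 0, 20, 0, 0, 0, 45], [0, 0, 50, 0, 0, 0, 45], [0, 0, 85, 0, 0, 0, 45], [0, 0, 120, 0, 0, 0, 45], [0, 0, 150, 0, 0, 0, 45], [0, 0, 170, 0, 0, 0, 45], [0, 0, 190, 0, 0, 0, 45], [0, 0, 190, 0, 0, 0, 45], [0, 0, 190, 0, 0, 0, 45], [0, 0, 190, 0, 0, 0, 45]])

```text
time_s: 10.83
tcp_pos: [0.4795, -0.1914, 0.1928]
orientation: [-0.001, -0.109, 0.994, 0.001]
ft_force: [-1.2, -0.0, -6.3]
grip_width: 0.632
grip_force: 67.2
```

```bash
python3 - <<'E'
from h import *
s=manip.read_state();t=s['tcp_pos']*1e3;print(s['time_s'],t,quat(s['orientation'])[:,0])
P,im=cloud('wrist');cv2.imwrite("pics/w2.png",im[:,:,::-1]);comps(P,im,.007,.03);print();comps(P,im,t[2]/1e3-.01,t[2]/1e3+.03)
E
```

```text
10.8333 [ 479.5073942  -191.42636515  192.8022138 ] [-0.97613369 -0.21716271  0.00183531]
[62.  9.] 1481 col [105.  64. 119.] c [ 357.2 -430.9] wh [97. 24.] ang -89.5 z 15.5
[214.  17.] 1514 col [104. 194. 188.] c [ 327.8 -268.9] wh [49. 47.] ang -18.5 z 15.8
[163. 141.] 6245 col [75. 59. 49.] c [ 480.6 -298.8] wh [170.  47.] ang 19.2 z 15.9
[408. 221.] 7701 col [173. 169. 175.] c [511.4   5.3] wh [139.  91.] ang -1.3 z 20.3
[503. 302.] 722 col [58. 51. 47.] c [577.5 180.8] wh [75. 31.] ang 1.9 z 15.8
[388. 370.] 245 col [33. 29. 27.] c [729.3  60.9] wh [52.  9.] ang 74.0 z 16.8

[257. 212.] 24592 col [194. 128.  97.] c [ 468.5 -193.7] wh [114.  82.] ang 12.5 z 205.7
```

View pics/w2.png

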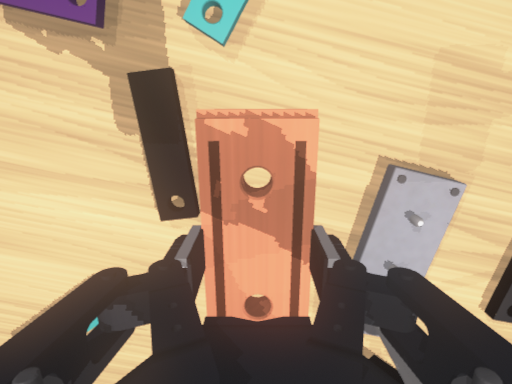

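The shoe hangs straight in the fingers, with its near hole at (257,178) and far hole at (257,305). One stand pin shows at (415,218).

```bash
cat >> h.py <<'E'
def held(P,thick_lo,thick_hi):
    "held part in tool frame: near edge x, lateral range, yaw, in mm"
    s=manip.read_state();T=(P-s['tcp_pos'])@quat(s['orientation'])*1e3
    m=(-T[...,2]>thick_lo)&(-T[...,2]<thick_hi)&(T[...,0]>14)&(abs(T[...,1])<45)
    n,l,st,_=cv2.connectedComponentsWithStats(m.astype(np.uint8),connectivity=4)
    i=1+np.argmax(st[1:,4]);k=l==i
    A=T[k];A=A[A[:,0]>A[:,0].max()-40]
    print('edge x %.1f'%np.percentile(A[:,0],99.5),'y %.1f %.1f'%tuple(np.percentile(A[:,1],[.5,99.5])),'z %.1f'%np.median(A[:,2]),'rect',cv2.minAreaRect(A[:,:2].astype(np.float32)))
    return T,k
E
python3 - <<'E'
from h import *
P,im=cloud('wrist');T,k=held(P,8,18)
f=k.astype(np.uint8);
c,h=cv2.findContours(f,cv2.RETR_CCOMP,cv2.CHAIN_APPROX_NONE)
for i,q in enumerate(c):
    if h[0,i,3]>=0 and len(q)>12:
        B=np.array([T[v,u] for (u,v) in q[:,0]]);print('hole',cv2.minEnclosingCircle(B[:,:2].astype(np.float32)),len(q))
comps(P,im,.028,.037,5,(.4,.7,-.05,.06))
E
```

```text
edge x 68.5 y -27.4 28.0 z -12.8 rect ((48.53425598144531, 0.1746349334716797), (56.360816955566406, 39.994537353515625), 89.98197174072266)
hole ((34.75248336791992, 0.3799095153808594), 7.808690547943115) 86
[417. 222.] 85 col [174. 170. 170.] c [496.4   4.8] wh [11.  9.] ang -56.1 z 32.6
[370. 330.] 115 col [103.  98.  99.] c [651.9  -3.1] wh [24. 13.] ang 40.4 z 34.5
```

Emit:
play_rows(motion=[[10, 30, 0, 0, 0, -7, 45], [20, 60, 0, 0, 0, -13.6, 45], [30, 95, 0, 0, 0, -13.6, 45], [40, 130, 0, 0, 0, -13.6, 45], [50, 165, -20, 0, 0, -13.6, 45], [53, 190, -50, 0, 0, -13.6, 45], [53, 197, -80, 0, 0, -13.6, 45], [53, 197, -110, 0, 0, -13.6, 45], [53, 197, -120, 0, 0, -13.6, 45], [53, 197, -120, 0, 0, -13.6, 45], [53, 197, -120, 0, 0, -13.6, 45], [53, 197, -120, 0, 0, -13.6, 45]])

```text
time_s: 11.93
tcp_pos: [0.5349, 0.0051, 0.0757]
orientation: [0.001, 0.009, 1.0, 0.0]
ft_force: [-0.0, 0.6, -4.5]
grip_width: 0.632
grip_force: 67.1
```

```bash
python3 - <<'E'
from h import *
s=manip.read_state();t=s['tcp_pos']*1e3;x=quat(s['orientation'])[:,0];print(s['time_s'],t,np.degrees(np.arctan2(x[1],x[0])),s['ft_force'])
P,im=cloud('wrist');held(P,8,18);comps(P,im,.015,.024,box=(.4,.7,-.1,.1))
E
```

```text
11.9333 [534.94315431   5.07840928  75.71759315] 178.9685028650773 [-0.00912256  0.61168107 -4.5281717 ]
edge x 68.6 y -27.6 27.9 z -12.5 rect ((48.65617370605469, 0.18518638610839844), (39.984004974365234, 56.53054428100586), 0.036504097282886505)
[257.  97.] 5812 col [153. 144. 146.] c [497.5   6.2] wh [111.  90.] ang -1.3 z 20.0
[256. 177.] 414 col [174. 163. 168.] c [514.6   5.6] wh [17. 16.] ang 42.6 z 20.1
[204. 296.] 92 col [143. 129. 122.] c [614.9 -40.1] wh [43.  2.] ang -1.3 z 19.9
[310. 296.] 84 col [181. 147. 140.] c [617.1  47.8] wh [42.  2.] ang -0.8 z 19.8
```

Emit:
play_rows(motion=[[-2.7, 0.2, -15, 0, 0, 0, 45], [-2.7, 0.2, -30, 0, 0, 0, 45], [-2.7, 0.2, -32, 0, 0, 0, 45], [-2.7, 0.2, -32, 0, 0, 0, 45], [-2.7, 0.2, -32, 0, 0, 0, 45]])

```text
time_s: 12.4
tcp_pos: [0.532, 0.0055, 0.0437]
orientation: [0.001, 0.009, 1.0, 0.0]
ft_force: [0.2, 1.0, -5.6]
grip_width: 0.633
grip_force: 67.1
```

Emit:
play_rows(motion=[[0.3, 0, -4, 0, 0, 0, 45], [0.3, 0, -8, 0, 0, 0, 45], [0.3, 0, -11, 0, 0, 0, 45], [0.3, 0, -14, 0, 0, 0, 45], [0.3, 0, -16, 0, 0, 0, 45], [0.3, 0, -18, 0, 0, 0, 45], [0.3, 0, -19, 0, 0, 0, 45], [0.3, 0, -19, 0, 0, 0, 45]])

```text
time_s: 13.07
tcp_pos: [0.5312, 0.0054, 0.0251]
orientation: [0.0, 0.009, 1.0, -0.0]
ft_force: [-9.2, 0.7, 19.6]
grip_width: 0.634
grip_force: 69.8
```

Emit:
play_rows(motion=[[1, 0, 0, 0, 0, 0, 45], [1, 0, 0, 0, 0, 0, 70], [1, 0, 0, 0, 0, 0, 70], [1, 0, 1, 0, 0, 0, 70], [1, 0, 15, 0, 0, 0, 75], [1, 0, 45, 0, 0, 0, 85], [1, 0, 85, 0, 0, 0, 85], [1, 0, 125, 0, 0, 0, 85], [1, 0, 165, 0, 0, 0, 85], [-9, 0, 195, 0, 0, 0, 85], [-9, 0, 195, 0, 0, 0, 85], [-9, 0, 195, 0, 0, 0, 85]])

```text
time_s: 14.07
tcp_pos: [0.5233, 0.0058, 0.2208]
orientation: [0.002, 0.009, 1.0, 0.001]
ft_force: [-0.6, -0.0, -0.8]
grip_width: 1.0
grip_force: 0.0
```

```bash
python3 - <<'E'
from h import *
s=manip.read_state();t=s['tcp_pos']*1e3;x=quat(s['orientation'])[:,0];print(s['time_s'],t,np.degrees(np.arctan2(x[1],x[0])),s['ft_force'])
P,im=cloud('wrist');comps(P,im,.007,.024);comps(P,im,.030,.044);comps(P,im,.165,.2,5)
E
```

```text
14.0667 [523.27765007   5.79566842 220.75565026] 178.9830182866654 [-0.60825753 -0.00457228 -0.75470512]
[11.  9.] 396 col [ 65. 111. 107.] c [ 345.4 -258.7] wh [22. 19.] ang -18.6 z 15.1
[ 23. 152.] 3292 col [61. 53. 43.] c [ 494.  -293.5] wh [141.  49.] ang 18.7 z 15.6
[402. 158.] 5220 col [67. 59. 53.] c [529.2 189.8] wh [170.  48.] ang 0.9 z 16.2
[256. 177.] 6023 col [139. 131. 132.] c [557.    4.9] wh [228.  90.] ang -1.1 z 20.1
[476. 181.] 4434 col [187. 184. 184.] c [559.3 295.8] wh [170.  58.] ang -0.3 z 14.4
[ 10. 294.] 720 col [ 74. 140. 135.] c [ 717.6 -352.6] wh [75. 40.] ang -13.1 z 15.4
[436. 286.] 159 col [85. 62. 47.] c [708.1 263.4] wh [39.  3.] ang -78.6 z 13.5
[292. 304.] 381 col [56. 47. 38.] c [736.  50.] wh [77. 38.] ang -74.8 z 15.4
[180. 309.] 302 col [182. 174. 171.] c [ 744.8 -111.5] wh [50. 19.] ang -44.1 z 9.3
[256. 170.] 5210 col [205. 133. 102.] c [532.4   5.7] wh [137.  56.] ang -0.9 z 38.1
[491. 181.] 580 col [46. 43. 42.] c [547.  287.2] wh [71. 19.] ang -14.0 z 37.2
[256. 249.] 642 col [96. 88. 86.] c [635.6   3. ] wh [43. 42.] ang 87.4 z 34.2
[297. 314.] 428 col [53. 45. 38.] c [734.5  61.4] wh [63. 25.] ang 81.2 z 39.0
[424. 371.] 434 col [163. 133.  98.] c [838.4 251. ] wh [60. 22.] ang 9.3 z 40.9
```

Emit:
play_rows(motion=[[2, 30, 0, 0, 0, 2, 75], [4, 65, 0, 0, 0, 2, 75], [6, 100, -10, 0, 0, 2, 75], [6, 140, -40, 0, 0, 2, 75], [6, 170, -75, 0, 0, 2, 75], [6, 184, -110, 0, 0, 2, 75], [6, 184, -145, 0, 0, 2, 75], [6, 184, -175, 0, 0, 2, 75], [6, 184, -195, 0, 0, 2, 75], [6, 184, -200, 0, 0, 2, 75], [6, 184, -200, 0, 0, 2, 75]])

```text
time_s: 15.03
tcp_pos: [0.5268, 0.1882, 0.0156]
orientation: [-0.002, -0.008, 1.0, -0.002]
ft_force: [0.0, -0.1, -0.1]
grip_width: 0.873
grip_force: 0.0
```

```bash
python3 - <<'E'
from h import *
s=manip.read_state();t=s['tcp_pos']*1e3;x=quat(s['orientation'])[:,0];print(s['time_s'],t,np.degrees(np.arctan2(x[1],x[0])),s['ft_force'])
P,im=cloud('wrist');held(P,-12,2)
E
```

```text
15.0333 [526.83358511 188.24124735  15.61903646] -179.02886728588433 [ 0.0034802  -0.09693016 -0.10931741]
edge x 84.3 y -21.8 23.8 z 1.6 rect ((64.34847259521484, 1.0613784790039062), (39.98325729370117, 46.262081146240234), 0.08944147080183029)
```

Emit:
play_rows(motion=[[0, 1, -6, 0, 0, 0, 75], [0, 1, -12, 0, 0, 0, 75], [0, 1, -12, 0, 0, 0, 75], [0, 1, -12, 0, 0, 0, 75], [0, 1, -12, 0, 0, 0, 36], [0, 1, -12, 0, 0, 0, 36], [0, 1, -12, 0, 0, 0, 36], [0, 1, -12, 0, 0, 0, 36], [0, 1, -12, 0, 0, 0, 36], [0, 1, -12, 0, 0, 0, 36]], force=45)

```text
time_s: 15.92
tcp_pos: [0.5286, 0.1906, 0.0071]
orientation: [0.0, -0.009, 1.0, 0.0]
ft_force: [-2.5, -1.3, 5.6]
grip_width: 0.522
grip_force: 45.7
```

Emit:
play_rows(motion=[[0, 0, 15, 0, 0, 0, 36], [0, 0, 45, 0, 0, 0, 36], [0, 0, 85, 0, 0, 0, 36], [0, 0, 125, 0, 0, 0, 36], [0, 0, 165, 0, 0, 0, 36], [0, 0, 200, 0, 0, 0, 36], [0, -30, 220, 0, 0, 0, 36], [0, -70, 225, 0, 0, 0, 36], [20, -110, 225, 0, 0, -2, 36], [40, -150, 225, 0, 0, -2, 36], [43, -185, 225, 0, 0, -2, 36], [43, -185, 225, 0, 0, -2, 36]])

```text
time_s: 16.92
tcp_pos: [0.5713, -0.0001, 0.2309]
orientation: [-0.001, 0.011, 1.0, -0.001]
ft_force: [-0.6, 1.7, -2.7]
grip_width: 0.519
grip_force: 47.2
```

```bash
cat > look.py <<'E'
from h import *
s=manip.read_state();t=s['tcp_pos']*1e3;x=quat(s['orientation'])[:,0];print(s['time_s'],t.round(1),np.degrees(np.arctan2(x[1],x[0])),s['ft_force'])
P,im=cloud('wrist');held(P,5,18)
comps(P,im,.007,.024,400);print();comps(P,im,.028,.12,400)
E
python3 look.py
```

```text
16.9167 [ 5.713e+02 -1.000e-01  2.309e+02] 178.7195250218776 [-0.61198333  1.69053678 -2.72578514]
edge x 84.4 y -24.5 21.0 z -8.9 rect ((64.5989990234375, -1.7433910369873047), (39.9691276550293, 46.37631607055664), 0.07817335426807404)
[ 24. 112.] 3649 col [73. 59. 49.] c [ 492.1 -294.2] wh [145.  48.] ang 19.4 z 15.5
[261.  62.] 1367 col [165. 158. 161.] c [451.4   7. ] wh [90. 19.] ang 88.5 z 19.9
[482. 146.] 4480 col [205. 201. 201.] c [559.5 296.6] wh [170.  59.] ang -0.9 z 14.3
[ 11. 268.] 1096 col [103. 178. 171.] c [ 737.3 -361.5] wh [114.  41.] ang -18.1 z 15.4
[422. 258.] 533 col [108.  78.  58.] c [715.1 227.7] wh [113.   3.] ang -78.7 z 15.3

[501. 145.] 1214 col [60. 55. 55.] c [549.7 289.1] wh [70. 17.] ang 7.7 z 42.4
[453. 283.] 2968 col [169. 117.  85.] c [748.1 246.3] wh [91. 76.] ang -78.6 z 59.9
```

Emit:
play_rows(motion=[[0, 0, 0, 0, 0, 0, 36], [0, 0, 0, 0, 0, 0, 36], [0, 0, 0, 0, 0, 0, 36]])

```text
time_s: 17.22
tcp_pos: [0.5711, 0.0064, 0.2313]
orientation: [-0.0, 0.008, 1.0, 0.0]
ft_force: [-0.8, -0.2, -2.6]
grip_width: 0.523
grip_force: 47.2
```

```bash
cat > aim.py <<'E'
"held strip/platen: shift of the TCP that brings its hole onto the rod axis"
import sys
from h import *
lo,hi=map(float,sys.argv[1:3]);rod=np.array([636.9,3.3])
s=manip.read_state();t=s['tcp_pos']*1e3;Rm=quat(s['orientation']);yaw=np.degrees(np.arctan2(Rm[1,0],Rm[0,0]))
P,im=cloud('wrist');T,k=held(P,lo,hi)
A=T[k];A=A[A[:,0]>A[:,0].max()-45]
c=cv2.minAreaRect(A[:,:2].astype(np.float32));b=cv2.boxPoints(c)
# strip axis: from side edges, lateral midline fitted per x slice
xs=np.arange(A[:,0].max()-40,A[:,0].max()-4,2);mid=[A[abs(A[:,0]-x)<1.5][:,1] for x in xs]
mid=[(m.min()+m.max())/2 for m in mid];p=np.polyfit(xs,mid,1)
pl=np.linalg.lstsq(np.c_[A[:,:2],np.ones(len(A))],A[:,2],rcond=None)[0]
xe=np.percentile(A[:,0],99.5)+.2;u=-np.array([1,p[0]])/np.hypot(1,p[0])
e=np.array([xe,np.polyval(p,xe)]);hole=e+150*u
hw=t[:2]+(Rm@np.r_[hole,0])[:2]
dr=Rm@np.r_[u,0];print('t',s['time_s'],'tcp',t.round(1),'toolyaw %.2f'%yaw,'part yaw %.2f'%np.degrees(np.arctan2(dr[1],dr[0])),'slope',pl[:2].round(4),'mid',np.round(p,3))
print('hole',hw.round(1),'shift to rod',(rod-hw).round(1))
E
python3 aim.py 5 18
```

```text
edge x 84.8 y -22.5 23.0 z -8.8 rect ((64.9840316772461, 0.243743896484375), (39.99547576904297, 46.354225158691406), 0.02092447131872177)
t 17.2167 tcp [571.1   6.4 231.3] toolyaw 179.05 part yaw -1.04 slope [ 0.0013 -0.0001] mid [0.001 0.157]
hole [636.1   5.4] shift to rod [ 0.8 -2.1]
```

Emit:
play_rows(motion=[[0.8, -2.1, -15, 0, 0, 0, 36], [0.8, -2.1, -35, 0, 0, 0, 36], [0.8, -2.1, -41, 0, 0, 0, 36], [0.8, -2.1, -41, 0, 0, 0, 36], [0.8, -2.1, -41, 0, 0, 0, 36]])

```text
time_s: 17.68
tcp_pos: [0.5722, 0.0039, 0.1906]
orientation: [-0.0, 0.008, 1.0, -0.0]
ft_force: [0.9, -0.4, -1.5]
grip_width: 0.518
grip_force: 47.1
```

```bash
python3 aim.py 5 18; python3 - <<'E'
from h import *
# rod axis seen between 60 and 160 mm and its surroundings, both outside cameras
for n in ('scene','side'):
    P,im=cloud(n);k=(P[...,2]>.06)&(P[...,2]<.150)&(abs(P[...,0]-.637)<.02)&(abs(P[...,1]-.004)<.02)
    print(n,k.sum(),(np.median(P[k],0)*1e3).round(1));cv2.imwrite(f'pics/{n}1.png',cv2.resize(im[120:260,180:360,::-1] if n=='scene' else im[130:270,150:330,::-1],(720,560)))
E
```

```text
edge x 85.1 y -22.4 23.2 z -8.3 rect ((65.32133483886719, 0.43376922607421875), (39.99467849731445, 46.521060943603516), 0.006232753861695528)
t 17.6833 tcp [572.2   3.9 190.6] toolyaw 179.05 part yaw -1.07 slope [0.     0.0005] mid [0.002 0.266]
hole [636.9   3. ] shift to rod [0.  0.3]
scene 151 [642.6   1.8 107.1]
side 70 [637.2   9.9 107.7]
```

View pics/scene1.png

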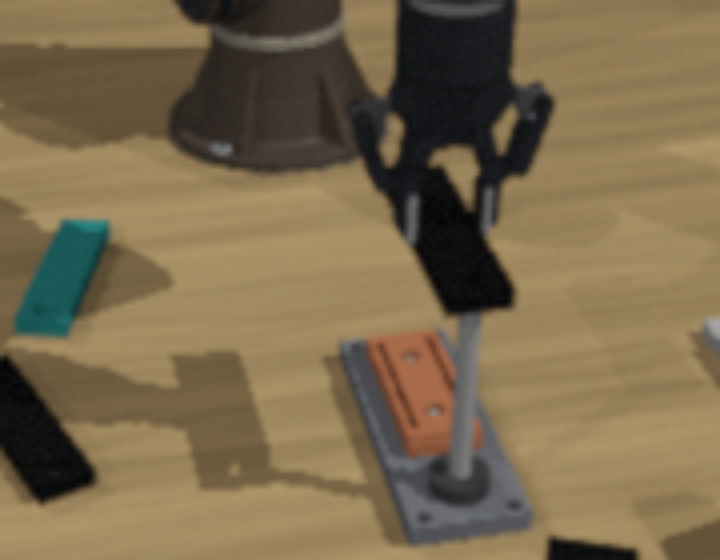

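The scene crop shows the strip held level at (460,240) with its hole end right above the rod top at (467,315). I can lower it.

Emit:
play_rows(motion=[[0, 0.3, -5, 0, 0, 0, 36], [0, 0.3, -10, 0, 0, 0, 36], [0, 0.3, -15, 0, 0, 0, 36], [0, 0.3, -20, 0, 0, 0, 36], [0, 0.3, -25, 0, 0, 0, 36], [0, 0.3, -30, 0, 0, 0, 36], [0, 0.3, -35, 0, 0, 0, 36], [0, 0.3, -35, 0, 0, 0, 36]])

```text
time_s: 18.5
tcp_pos: [0.5714, 0.0035, 0.1539]
orientation: [-0.001, 0.009, 1.0, -0.0]
ft_force: [-1.2, -1.0, -1.4]
grip_width: 0.521
grip_force: 47.1
```

Emit:
play_rows(motion=[[0, 0, -15, 0, 0, 0, 36], [0, 0, -30, 0, 0, 0, 36], [0, 0, -45, 0, 0, 0, 36], [0, 0, -60, 0, 0, 0, 36], [0, 0, -75, 0, 0, 0, 36], [0, 0, -90, 0, 0, 0, 36], [0, 0, -100, 0, 0, 0, 36], [0, 0, -105, 0, 0, 0, 36], [0, 0, -108, 0, 0, 0, 36], [0, 0, -110, 0, 0, 0, 36], [0, 0, -110, 0, 0, 0, 36]])

```text
time_s: 19.42
tcp_pos: [0.5725, 0.0037, 0.0456]
orientation: [0.0, 0.009, 1.0, 0.0]
ft_force: [-0.6, -0.1, -2.3]
grip_width: 0.517
grip_force: 47.2
```

Emit:
play_rows(motion=[[0, 0, -1, 0, 0, 0, 36], [0, 0, -2, 0, 0, 0, 36], [0, 0, -2, 0, 0, 0, 36], [0, 0, -2, 0, 0, 0, 36]])

```text
time_s: 19.75
tcp_pos: [0.5727, 0.0038, 0.0451]
orientation: [0.001, 0.009, 1.0, 0.0]
ft_force: [-3.8, 0.8, 8.6]
grip_width: 0.522
grip_force: 48.3
```

Emit:
play_rows(motion=[[0, 0, 0.5, 0, 0, 0, 65], [0, 0, 0.5, 0, 0, 0, 65], [0, 0, 0.5, 0, 0, 0, 65], [0, 0, 10, 0, 0, 0, 70], [0, 0, 40, 0, 0, 0, 75], [0, 0, 80, 0, 0, 0, 80], [0, 0, 120, 0, 0, 0, 85], [0, 0, 160, 0, 0, 0, 85], [-20, 0, 190, 0, 0, 0, 85], [-50, 0, 190, 0, 0, 0, 85], [-50, 0, 190, 0, 0, 0, 85], [-50, 0, 190, 0, 0, 0, 85]])

```text
time_s: 20.75
tcp_pos: [0.5214, 0.0037, 0.2352]
orientation: [0.001, 0.009, 1.0, 0.001]
ft_force: [-0.1, 0.1, -0.3]
grip_width: 0.992
grip_force: 0.0
```

```bash
python3 - <<'E'
from h import *
s=manip.read_state();t=s['tcp_pos']*1e3;print(s['time_s'],t.round(1))
P,im=cloud('wrist');comps(P,im,.007,.03,400);print();comps(P,im,.032,.045,200);print();comps(P,im,.046,.06,400);comps(P,im,.06,.2,10,(.6,.7,-.05,.05))
P,im=cloud('side');print();comps(P,im,.009,.03,200,(.3,.7,-.4,.5))
E
```

```text
20.75 [521.4   3.7 235.2]
[20. 12.] 683 col [ 65. 114. 110.] c [ 340.  -265.4] wh [35. 29.] ang 73.5 z 15.2
[ 27. 142.] 3950 col [60. 51. 42.] c [ 482.2 -298. ] wh [166.  49.] ang 19.2 z 15.6
[257. 169.] 5016 col [130. 123. 123.] c [556.5   4.8] wh [228.  90.] ang -1.1 z 20.2
[471. 179.] 4441 col [180. 177. 177.] c [559.5 296.5] wh [170.  58.] ang -0.9 z 14.5
[ 13. 290.] 986 col [ 77. 147. 142.] c [ 715.7 -376.6] wh [87. 45.] ang -51.5 z 15.7
[291. 301.] 491 col [54. 45. 37.] c [737.1  48.1] wh [80. 40.] ang -72.7 z 18.4

[259. 145.] 1559 col [183. 119.  91.] c [533.1   5.6] wh [137.  56.] ang -0.9 z 38.1
[484. 180.] 485 col [47. 44. 42.] c [547.1 287.1] wh [71. 17.] ang -13.3 z 38.8
[297. 311.] 589 col [52. 45. 38.] c [746.5  59. ] wh [61. 36.] ang 65.0 z 40.0
[420. 367.] 521 col [162. 133.  98.] c [843.1 252. ] wh [73. 23.] ang 11.8 z 41.0

[257. 200.] 4731 col [59. 51. 45.] c [573.5   3.9] wh [171.  46.] ang -1.1 z 54.2
[497. 184.] 945 col [61. 57. 56.] c [549.1 296. ] wh [70. 21.] ang -0.4 z 48.3
[258. 289.] 998 col [113. 106. 102.] c [632.6   3.3] wh [16. 10.] ang -89.5 z 133.1

[272. 171.] 209 col [13. 13. 12.] c [ 472.  -294.8] wh [153.  52.] ang 15.0 z 15.6
[244. 233.] 632 col [93. 89. 87.] c [558.3  11.5] wh [232.  93.] ang 2.0 z 20.1
[228. 306.] 761 col [152. 149. 143.] c [561.  297.5] wh [171.  58.] ang -0.6 z 14.7
[248. 346.] 1015 col [14. 14. 13.] c [485.2 409.9] wh [170.  49.] ang -10.0 z 16.5
```

Emit:
play_rows(motion=[[-5, -40, 0, 0, 0, 5, 75], [-10, -80, 0, 0, 0, 12, 75], [-15, -120, 0, 0, 0, 20, 75], [-20, -160, 0, 0, 0, 20.2, 75], [-30, -200, 0, 0, 0, 20.2, 75], [-35, -240, -10, 0, 0, 20.2, 75], [-41, -280, -40, 0, 0, 20.2, 75], [-41, -302, -75, 0, 0, 20.2, 75], [-41, -302, -110, 0, 0, 20.2, 75], [-41, -302, -140, 0, 0, 20.2, 75], [-41, -302, -140, 0, 0, 20.2, 75], [-41, -302, -140, 0, 0, 20.2, 75]])

```text
time_s: 21.85
tcp_pos: [0.4801, -0.2987, 0.0915]
orientation: [-0.003, -0.166, 0.986, 0.001]
ft_force: [-0.0, -0.7, 1.0]
grip_width: 0.877
grip_force: 0.0
```

```bash
python3 - <<'E'
from h import *
s=manip.read_state();t=s['tcp_pos']*1e3;x=quat(s['orientation'])[:,0];print(s['time_s'],t.round(1),np.degrees(np.arctan2(x[1],x[0])))
P,im=cloud('wrist');comps(P,im,.007,.03,2000)
E
```

```text
21.85 [ 480.1 -298.7   91.5] -160.84326774999386
[366.  24.] 3110 col [ 81. 164. 160.] c [ 328.3 -268.9] wh [50. 46.] ang -18.4 z 15.8
[256. 181.] 11189 col [65. 56. 48.] c [ 480.6 -298.7] wh [170.  46.] ang 19.2 z 16.1
```

Aligned exactly. Going down, closing and lifting.

Emit:
play_rows(motion=[[0, 0, -30, 0, 0, 0, 75], [0, 0, -60, 0, 0, 0, 75], [0, 0, -78, 0, 0, 0, 75], [0, 0, -89, 0, 0, 0, 75], [0, 0, -89, 0, 0, 0, 75], [0, 0, -89, 0, 0, 0, 75], [0, 0, -89, 0, 0, 0, 36], [0, 0, -89, 0, 0, 0, 36], [0, 0, -89, 0, 0, 0, 36], [0, 0, -89, 0, 0, 0, 36], [0, 0, -89, 0, 0, 0, 36], [0, 0, -89, 0, 0, 0, 36]])

```text
time_s: 22.9
tcp_pos: [0.4823, -0.2986, 0.0062]
orientation: [0.001, -0.167, 0.986, -0.001]
ft_force: [-0.1, 1.7, 8.6]
grip_width: 0.524
grip_force: 45.3
```

Emit:
play_rows(motion=[[0, 0, 15, 0, 0, 0, 36], [0, 0, 45, 0, 0, 0, 36], [0, 0, 85, 0, 0, 0, 36], [0, 0, 125, 0, 0, 0, 36], [0, 0, 165, 0, 0, 0, 36], [5, 20, 200, 0, 0, -3, 36], [15, 50, 225, 0, 0, -9, 36], [30, 85, 228, 0, 0, -15, 36], [45, 120, 228, 0, 0, -20.2, 36], [60, 155, 228, 0, 0, -20.2, 36], [75, 190, 228, 0, 0, -20.2, 36], [80, 225, 228, 0, 0, -20.2, 36]])

```text
time_s: 23.9
tcp_pos: [0.5622, -0.0715, 0.233]
orientation: [0.001, 0.009, 1.0, 0.0]
ft_force: [1.5, -0.2, -1.9]
grip_width: 0.522
grip_force: 47.3
```

Emit:
play_rows(motion=[[6, 35, 0, 0, 0, 0, 36], [11, 70, 0, 0, 0, 0, 36], [11, 77, 0, 0, 0, 0, 36], [11, 77, 0, 0, 0, 0, 36], [11, 77, 0, 0, 0, 0, 36], [11, 77, 0, 0, 0, 0, 36]])

```text
time_s: 24.4
tcp_pos: [0.5718, 0.003, 0.2326]
orientation: [0.0, 0.009, 1.0, 0.0]
ft_force: [-0.2, -1.3, -1.4]
grip_width: 0.523
grip_force: 47.3
```

```bash
python3 aim.py 4 18
```

```text
edge x 87.1 y -22.2 23.3 z -9.8 rect ((67.33653259277344, 0.6160335540771484), (46.239166259765625, 40.00251770019531), 89.88198852539062)
t 24.4 tcp [571.8   3.  232.6] toolyaw 178.96 part yaw -0.92 slope [ 0.0004 -0.0028] mid [-0.002  0.723]
hole [634.5   2.7] shift to rod [2.4 0.6]
```

Emit:
play_rows(motion=[[2.4, 0.6, -20, 0, 0, 0, 36], [2.4, 0.6, -40, 0, 0, 0, 36], [2.4, 0.6, -42, 0, 0, 0, 36], [2.4, 0.6, -42, 0, 0, 0, 36], [2.4, 0.6, -42, 0, 0, 0, 36], [2.4, 0.6, -42, 0, 0, 0, 36]])

```text
time_s: 24.95
tcp_pos: [0.5752, 0.0039, 0.1917]
orientation: [0.001, 0.009, 1.0, 0.0]
ft_force: [0.0, -0.1, -2.4]
grip_width: 0.525
grip_force: 47.3
```

```bash
python3 aim.py 4 18
```

```text
edge x 87.0 y -22.6 22.9 z -9.8 rect ((67.27139282226562, 0.1342792510986328), (39.96555709838867, 46.367366790771484), 0.017967330291867256)
t 24.95 tcp [575.2   3.9 191.7] toolyaw 178.95 part yaw -1.13 slope [ 0.0001 -0.0024] mid [0.001 0.082]
hole [638.    2.7] shift to rod [-1.1  0.6]
```

Emit:
play_rows(motion=[[-1, 0.6, -5, 0, 0, 0, 36], [-1, 0.6, -10, 0, 0, 0, 36], [-1, 0.6, -15, 0, 0, 0, 36], [-1, 0.6, -20, 0, 0, 0, 36], [-1, 0.6, -25, 0, 0, 0, 36], [-1, 0.6, -30, 0, 0, 0, 36], [-1, 0.6, -35, 0, 0, 0, 36], [-1, 0.6, -35, 0, 0, 0, 36]])

```text
time_s: 25.67
tcp_pos: [0.5728, 0.0047, 0.1539]
orientation: [-0.001, 0.009, 1.0, -0.0]
ft_force: [0.4, 0.0, -2.3]
grip_width: 0.519
grip_force: 47.3
```

Emit:
play_rows(motion=[[0, 0, -15, 0, 0, 0, 36], [0, 0, -30, 0, 0, 0, 36], [0, 0, -45, 0, 0, 0, 36], [0, 0, -60, 0, 0, 0, 36], [0, 0, -75, 0, 0, 0, 36], [0, 0, -85, 0, 0, 0, 36], [0, 0, -90, 0, 0, 0, 36], [0, 0, -93, 0, 0, 0, 36], [0, 0, -94, 0, 0, 0, 36], [0, 0, -95, 0, 0, 0, 36], [0, 0, -95, 0, 0, 0, 36], [0, 0, -95, 0, 0, 0, 36]])

```text
time_s: 26.67
tcp_pos: [0.5739, 0.005, 0.0609]
orientation: [0.001, 0.009, 1.0, 0.0]
ft_force: [-0.7, 0.1, -2.4]
grip_width: 0.521
grip_force: 47.3
```

Emit:
play_rows(motion=[[0, 0, -1, 0, 0, 0, 36], [0, 0, -2, 0, 0, 0, 36], [0, 0, -2, 0, 0, 0, 36], [0, 0, -2, 0, 0, 0, 36]])

```text
time_s: 27.0
tcp_pos: [0.574, 0.005, 0.0602]
orientation: [0.001, 0.009, 1.0, 0.0]
ft_force: [-4.5, 0.3, 13.6]
grip_width: 0.519
grip_force: 48.8
```

Emit:
play_rows(motion=[[0, 0, 0.7, 0, 0, 0, 65], [0, 0, 0.7, 0, 0, 0, 65], [0, 0, 0.7, 0, 0, 0, 65], [0, 0, 10, 0, 0, 0, 70], [0, 0, 40, 0, 0, 0, 75], [0, 0, 80, 0, 0, 0, 80], [0, 0, 120, 0, 0, 0, 80], [0, 0, 160, 0, 0, 0, 80], [-20, 20, 175, 0, 0, 0, 80], [-50, 50, 175, 0, 0, 0, 80], [-60, 85, 175, 0, 0, 0, 80], [-70, 120, 175, 0, 0, -5, 80]])

```text
time_s: 28.0
tcp_pos: [0.5023, 0.1255, 0.235]
orientation: [0.001, 0.053, 0.999, 0.001]
ft_force: [1.5, 0.2, -0.4]
grip_width: 0.94
grip_force: 0.0
```

Emit:
play_rows(motion=[[-5, 40, 0, 0, 0, -5, 75], [-10, 80, 0, 0, 0, -5, 75], [-15, 120, 0, 0, 0, -5, 75], [-19, 160, 0, 0, 0, -5, 75], [-19, 200, 0, 0, 0, -5, 75], [-19, 240, 0, 0, 0, -5, 75], [-19, 270, -30, 0, 0, -5, 75], [-19, 285, -65, 0, 0, -5, 75], [-19, 285, -105, 0, 0, -5, 75], [-19, 285, -115, 0, 0, -5, 75], [-19, 285, -115, 0, 0, -5, 75], [-19, 285, -115, 0, 0, -5, 75]])

```text
time_s: 29.0
tcp_pos: [0.4851, 0.4097, 0.1196]
orientation: [0.0, 0.096, 0.995, -0.0]
ft_force: [0.0, -0.1, 1.8]
grip_width: 0.879
grip_force: 0.0
```

```bash
python3 - <<'E'
from h import *
s=manip.read_state();t=s['tcp_pos']*1e3;x=quat(s['orientation'])[:,0];print(s['time_s'],t.round(1),np.degrees(np.arctan2(x[1],x[0])))
P,im=cloud('wrist');comps(P,im,.007,.03,2000)
P,im=cloud('side');comps(P,im,.06,.1,50,(.45,.7,-.1,.1))
E
```

```text
29.0 [485.1 409.7 119.6] 168.98807650890248
[255. 172.] 9062 col [65. 55. 47.] c [484.1 409.1] wh [170.  46.] ang -10.8 z 16.1
[142. 217.] 2851 col [208. 201. 199.] c [500.2 297.6] wh [57. 54.] ang 89.4 z 14.0
[223. 216.] 189 col [29. 29. 27.] c [614.2   5.6] wh [88. 51.] ang -1.4 z 70.6
```

Emit:
play_rows(motion=[[-1, -0.5, -35, 0, 0, 0, 75], [-1, -0.5, -70, 0, 0, 0, 75], [-1, -0.5, -100, 0, 0, 0, 75], [-1, -0.5, -116, 0, 0, 0, 75], [-1, -0.5, -116, 0, 0, 0, 75], [-1, -0.5, -116, 0, 0, 0, 75], [-1, -0.5, -116, 0, 0, 0, 36], [-1, -0.5, -116, 0, 0, 0, 36], [-1, -0.5, -116, 0, 0, 0, 36], [-1, -0.5, -116, 0, 0, 0, 36], [-1, -0.5, -116, 0, 0, 0, 36], [-1, -0.5, -116, 0, 0, 0, 36]])

```text
time_s: 30.1
tcp_pos: [0.4845, 0.4105, 0.005]
orientation: [0.001, 0.096, 0.995, 0.002]
ft_force: [-1.7, -2.3, 6.9]
grip_width: 0.523
grip_force: 45.6
```

Emit:
play_rows(motion=[[0, 0, 15, 0, 0, 0, 36], [0, 0, 45, 0, 0, 0, 36], [0, 0, 85, 0, 0, 0, 36], [0, 0, 125, 0, 0, 0, 36], [0, -10, 165, 0, 0, 0, 36], [10, -40, 200, 0, 0, 3, 36], [20, -75, 228, 0, 0, 6, 36], [35, -110, 228, 0, 0, 10, 36], [50, -145, 228, 0, 0, 10, 36], [60, -185, 228, 0, 0, 10, 36], [70, -225, 228, 0, 0, 10, 36], [80, -265, 228, 0, 0, 10, 36]])

```text
time_s: 31.1
tcp_pos: [0.5634, 0.1424, 0.2316]
orientation: [0.001, 0.009, 1.0, 0.001]
ft_force: [0.8, 0.6, -2.0]
grip_width: 0.52
grip_force: 47.4
```

Emit:
play_rows(motion=[[3, -40, 0, 0, 0, 0, 36], [6, -80, 0, 0, 0, 0, 36], [8, -115, 0, 0, 0, 0, 36], [8, -140, 0, 0, 0, 0, 36], [8, -140, 0, 0, 0, 0, 36], [8, -140, 0, 0, 0, 0, 36], [8, -140, 0, 0, 0, 0, 36]])

```text
time_s: 31.68
tcp_pos: [0.5714, 0.0043, 0.2311]
orientation: [0.001, 0.009, 1.0, 0.0]
ft_force: [0.6, 0.4, -2.2]
grip_width: 0.522
grip_force: 47.4
```

```bash
python3 aim.py 4 18
```

```text
edge x 85.4 y -23.1 22.4 z -11.2 rect ((65.7094497680664, -0.32202720642089844), (46.34117889404297, 40.01991653442383), 89.42294311523438)
t 31.6833 tcp [571.4   4.3 231.1] toolyaw 178.93 part yaw -0.91 slope [-0.0003  0.001 ] mid [-0.003 -0.155]
hole [635.8   3.1] shift to rod [1.1 0.2]
```

Emit:
play_rows(motion=[[1, 0.3, -20, 0, 0, 0, 36], [1, 0.3, -38, 0, 0, 0, 36], [1, 0.3, -43, 0, 0, 0, 36], [1, 0.3, -43, 0, 0, 0, 36], [1, 0.3, -48, 0, 0, 0, 36], [1, 0.3, -53, 0, 0, 0, 36], [1, 0.3, -58, 0, 0, 0, 36], [1, 0.3, -63, 0, 0, 0, 36], [1, 0.3, -68, 0, 0, 0, 36], [1, 0.3, -73, 0, 0, 0, 36], [1, 0.3, -78, 0, 0, 0, 36], [1, 0.3, -78, 0, 0, 0, 36]])

```text
time_s: 32.73
tcp_pos: [0.5718, 0.0045, 0.151]
orientation: [-0.001, 0.009, 1.0, -0.0]
ft_force: [-0.5, 0.1, -2.3]
grip_width: 0.518
grip_force: 47.4
```

Emit:
play_rows(motion=[[0, 0, -15, 0, 0, 0, 36], [0, 0, -30, 0, 0, 0, 36], [0, 0, -45, 0, 0, 0, 36], [0, 0, -60, 0, 0, 0, 36], [0, 0, -68, 0, 0, 0, 36], [0, 0, -73, 0, 0, 0, 36], [0, 0, -75, 0, 0, 0, 36], [0, 0, -76, 0, 0, 0, 36], [0, 0, -76, 0, 0, 0, 36], [0, 0, -76, 0, 0, 0, 36]])

```text
time_s: 33.57
tcp_pos: [0.573, 0.0048, 0.077]
orientation: [0.001, 0.009, 1.0, 0.0]
ft_force: [-0.1, -0.5, -2.2]
grip_width: 0.525
grip_force: 47.4
```

Emit:
play_rows(motion=[[0, 0, -1, 0, 0, 0, 36], [0, 0, -2, 0, 0, 0, 36], [0, 0, -3, 0, 0, 0, 36], [0, 0, -3.5, 0, 0, 0, 36], [0, 0, -3.5, 0, 0, 0, 36], [0, 0, -3.5, 0, 0, 0, 36]])

```text
time_s: 34.07
tcp_pos: [0.573, 0.0048, 0.075]
orientation: [0.001, 0.009, 1.0, 0.0]
ft_force: [-6.4, 0.7, 14.5]
grip_width: 0.522
grip_force: 49.2
```

Down and in contact. Releasing, then going up to look at the stack and check for a fourth strip.

Emit:
play_rows(motion=[[0, 0, 1, 0, 0, 0, 65], [0, 0, 1, 0, 0, 0, 65], [0, 0, 1, 0, 0, 0, 65], [0, 0, 10, 0, 0, 0, 70], [0, 0, 40, 0, 0, 0, 75], [0, 0, 80, 0, 0, 0, 80], [0, 0, 120, 0, 0, 0, 80], [0, 0, 160, 0, 0, 0, 80], [-40, 0, 180, 0, 0, 0, 80], [-60, 0, 180, 0, 0, 0, 80], [-60, 0, 180, 0, 0, 0, 80], [-60, 0, 180, 0, 0, 0, 80]])

```text
time_s: 35.07
tcp_pos: [0.5119, 0.0047, 0.2545]
orientation: [0.001, 0.009, 1.0, 0.001]
ft_force: [0.3, -0.7, 0.4]
grip_width: 0.937
grip_force: 0.0
```

```bash
python3 - <<'E'
from h import *
s=manip.read_state();t=s['tcp_pos']*1e3;print(s['time_s'],t.round(1))
P,im=cloud('wrist');comps(P,im,.007,.03,1000);print();comps(P,im,.032,.06,400);comps(P,im,.079,.095,400)
cv2.imwrite('pics/w3.png',im[:,:,::-1])
P,im=cloud('scene');cv2.imwrite('pics/scene2.png',cv2.resize(im[:,:,::-1],(800,600)))
E
```

```text
35.0667 [511.9   4.7 254.5]
[28. 16.] 1371 col [ 70. 125. 120.] c [ 329.5 -269.4] wh [49. 45.] ang 71.7 z 15.4
[257. 171.] 4355 col [131. 124. 125.] c [556.6   4.8] wh [229.  90.] ang -1.2 z 20.2
[459. 182.] 3936 col [185. 181. 181.] c [559.7 296.4] wh [170.  58.] ang -0.9 z 14.5
[ 19. 293.] 1284 col [ 82. 156. 151.] c [ 726.5 -389.1] wh [119.  45.] ang -50.7 z 15.9

[257. 141.] 1135 col [169. 110.  86.] c [532.1   5.7] wh [136.  56.] ang -0.9 z 38.1
[478. 185.] 1272 col [61. 56. 54.] c [548.8 296. ] wh [69. 22.] ang -0.3 z 47.8
[292. 309.] 673 col [51. 45. 39.] c [750.9  56.6] wh [60. 45.] ang 65.0 z 40.0
[413. 364.] 586 col [171. 140. 103.] c [839.  250.4] wh [108.  27.] ang 15.1 z 41.1
[257. 211.] 5008 col [58. 51. 46.] c [573.    4.9] wh [171.  46.] ang -0.8 z 86.2
```

View pics/scene2.png

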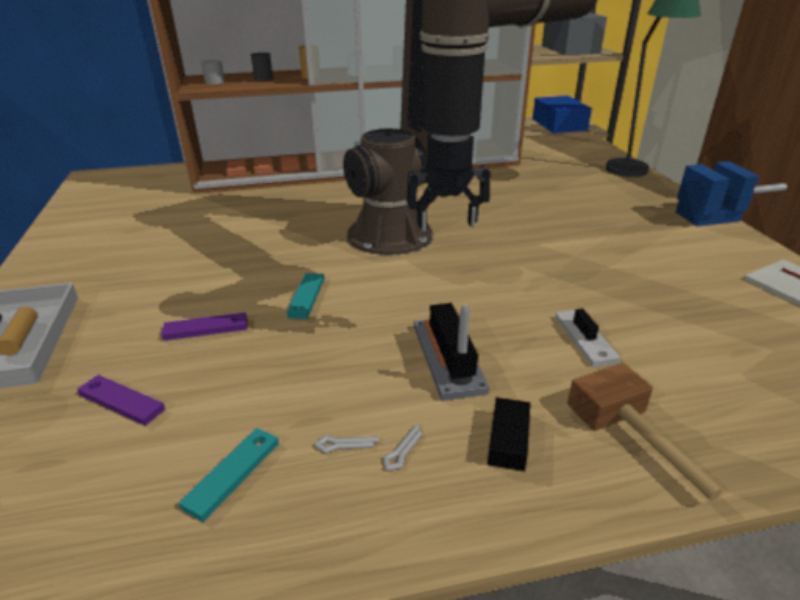

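The stack stands on the rod at (455,340) with three strips. No other black drilled strip is in view, and the platen waits at (588,335).

Emit:
play_rows(motion=[[5, 40, 0, 0, 0, 0, 60], [10, 80, 0, 0, 0, 0, 60], [15, 120, 0, 0, 0, 0, 60], [20, 160, 0, 0, 0, 0, 60], [25, 200, -10, 0, 0, 0, 60], [30, 240, -30, 0, 0, 0, 60], [35, 270, -65, 0, 0, 0, 60], [37, 291, -105, 0, 0, 0, 60], [37, 291, -145, 0, 0, 0, 60], [37, 291, -160, 0, 0, 0, 60], [37, 291, -160, 0, 0, 0, 60], [37, 291, -160, 0, 0, 0, 60]])

```text
time_s: 36.17
tcp_pos: [0.5494, 0.2951, 0.0909]
orientation: [-0.001, 0.009, 1.0, -0.002]
ft_force: [0.0, 0.4, 1.9]
grip_width: 0.7
grip_force: 0.0
```

```bash
python3 - <<'E'
from h import *
s=manip.read_state();t=s['tcp_pos']*1e3;x=quat(s['orientation'])[:,0];print(s['time_s'],t.round(1),np.degrees(np.arctan2(x[1],x[0])))
P,im=cloud('wrist');comps(P,im,.009,.019,1000);print();comps(P,im,.04,.055,200)
E
```

```text
36.1667 [549.4 295.1  90.9] 178.99556349179713
[259. 189.] 10296 col [202. 195. 193.] c [559.1 296.8] wh [170.  56.] ang -0.8 z 14.1

[259. 205.] 2667 col [66. 61. 59.] c [548.8 296.9] wh [70. 20.] ang -0.3 z 48.0
```

Emit:
play_rows(motion=[[0, 1.3, -30, 0, 0, 0, 60], [0, 1.3, -55, 0, 0, 0, 60], [0, 1.3, -70, 0, 0, 0, 60], [0, 1.3, -70, 0, 0, 0, 60], [0, 1.3, -70, 0, 0, 0, 60], [0, 1.3, -70, 0, 0, 0, 10], [0, 1.3, -70, 0, 0, 0, 10], [0, 1.3, -70, 0, 0, 0, 10], [0, 1.3, -70, 0, 0, 0, 10], [0, 1.3, -70, 0, 0, 0, 10], [0, 1.3, -70, 0, 0, 0, 10], [0, 1.3, -70, 0, 0, 0, 10]], force=60)

```text
time_s: 37.22
tcp_pos: [0.5503, 0.2976, 0.0247]
orientation: [0.001, 0.009, 1.0, 0.001]
ft_force: [-1.7, -1.2, 7.1]
grip_width: 0.225
grip_force: 60.7
```

Emit:
play_rows(motion=[[0, 0, 15, 0, 0, 0, 10], [0, 0, 45, 0, 0, 0, 10], [0, 0, 85, 0, 0, 0, 10], [0, 0, 125, 0, 0, 0, 10], [0, 0, 165, 0, 0, 0, 10], [0, 0, 200, 0, 0, 0, 10], [0, -20, 225, 0, 0, 0, 10], [2, -50, 230, 0, 0, 0, 10], [4, -85, 230, 0, 0, 0, 10], [6, -120, 230, 0, 0, 0, 10], [8, -160, 230, 0, 0, 0, 10], [10, -200, 230, 0, 0, 0, 10]])

```text
time_s: 38.22
tcp_pos: [0.5584, 0.0954, 0.2526]
orientation: [-0.0, 0.009, 1.0, 0.0]
ft_force: [0.5, -0.0, -4.6]
grip_width: 0.219
grip_force: 59.5
```

Emit:
play_rows(motion=[[1, -40, 0, 0, 0, 0, 10], [2, -75, 0, 0, 0, 0, 10], [2, -92, 0, 0, 0, 0, 10], [2, -92, 0, 0, 0, 0, 10], [2, -92, 0, 0, 0, 0, 10], [2, -92, 0, 0, 0, 0, 10], [2, -92, 0, 0, 0, 0, 10]])

```text
time_s: 38.8
tcp_pos: [0.5613, 0.0057, 0.2526]
orientation: [-0.0, 0.009, 1.0, 0.0]
ft_force: [-0.0, 0.0, -4.5]
grip_width: 0.22
grip_force: 59.8
```

```bash
python3 aim.py 4 14; python3 aim.py -1 16 | head -1
```

```text
edge x 36.8 y -9.2 9.5 z -9.1 rect ((36.005008697509766, 0.1619558334350586), (1.7116440534591675, 19.344890594482422), 0.5988706350326538)
edge x 36.8 y -9.5 9.7 z -8.1 rect ((35.828216552734375, 0.13547134399414062), (19.66070556640625, 2.026829481124878), 89.33297729492188)Traceback (most recent call last):
  File "aim.py", line 11, in <module>
    mid=[(m.min()+m.max())/2 for m in mid];p=np.polyfit(xs,mid,1)
          ~~~~~^^
    return umr_minimum(a, axis, None, out, keepdims, initial, where)
ValueError: zero-size array to reduction operation minimum which has no identity
Traceback (most recent call last):
  File "aim.py", line 11, in <module>
    mid=[(m.min()+m.max())/2 for m in mid];p=np.polyfit(xs,mid,1)
          ~~~~~^^
ValueError: zero-size array to reduction operation minimum which has no identity
```

```bash
python3 aim.py -16 -6
```

```text
edge x 76.4 y -27.5 28.0 z 10.6 rect ((56.464324951171875, 0.24049949645996094), (39.9895133972168, 56.2578239440918), 0.024669548496603966)
t 38.9 tcp [561.4   5.9 252.7] toolyaw 179.05 part yaw -0.99 slope [0.0002 0.0002] mid [0.001 0.211]
hole [634.8   4.8] shift to rod [ 2.1 -1.5]
```

Emit:
play_rows(motion=[[2, -1.3, -20, 0, 0, 0, 10], [2, -1.3, -40, 0, 0, 0, 10], [2, -1.3, -44, 0, 0, 0, 10], [2, -1.3, -44, 0, 0, 0, 10], [2, -1.3, -44, 0, 0, 0, 10]])

```text
time_s: 39.37
tcp_pos: [0.5639, 0.0039, 0.2094]
orientation: [0.0, 0.009, 1.0, -0.0]
ft_force: [-0.4, 0.7, -5.0]
grip_width: 0.221
grip_force: 59.6
```

```bash
python3 aim.py -16 -6
```

```text
edge x 76.7 y -27.6 27.9 z 11.0 rect ((56.782657623291016, 0.12836265563964844), (39.999664306640625, 56.282135009765625), 0.02035999856889248)
t 39.3667 tcp [563.9   3.9 209.4] toolyaw 179.03 part yaw -1.03 slope [-0.0011  0.0009] mid [0.001 0.082]
hole [637.    2.7] shift to rod [-0.1  0.6]
```

Emit:
play_rows(motion=[[0, 0.6, -5, 0, 0, 0, 10], [0, 0.6, -10, 0, 0, 0, 10], [0, 0.6, -15, 0, 0, 0, 10], [0, 0.6, -20, 0, 0, 0, 10], [0, 0.6, -25, 0, 0, 0, 10], [0, 0.6, -30, 0, 0, 0, 10], [0, 0.6, -35, 0, 0, 0, 10], [0, 0.6, -35, 0, 0, 0, 10]])

```text
time_s: 40.08
tcp_pos: [0.5628, 0.0041, 0.1724]
orientation: [-0.001, 0.009, 1.0, -0.0]
ft_force: [-0.4, 0.6, -4.5]
grip_width: 0.221
grip_force: 59.7
```

Emit:
play_rows(motion=[[0, 0, -12, 0, 0, 0, 10], [0, 0, -24, 0, 0, 0, 10], [0, 0, -36, 0, 0, 0, 10], [0, 0, -48, 0, 0, 0, 10], [0, 0, -56, 0, 0, 0, 10], [0, 0, -60, 0, 0, 0, 10], [0, 0, -61, 0, 0, 0, 10], [0, 0, -61, 0, 0, 0, 10], [0, 0, -61, 0, 0, 0, 10]])

```text
time_s: 40.83
tcp_pos: [0.564, 0.0044, 0.1135]
orientation: [0.001, 0.009, 1.0, 0.0]
ft_force: [0.2, -0.8, -4.0]
grip_width: 0.216
grip_force: 59.9
```

Emit:
play_rows(motion=[[0, 0, -1, 0, 0, 0, 10], [0, 0, -2, 0, 0, 0, 10], [0, 0, -3, 0, 0, 0, 10], [0, 0, -4, 0, 0, 0, 10], [0, 0, -4, 0, 0, 0, 10], [0, 0, -4, 0, 0, 0, 10]])

```text
time_s: 41.33
tcp_pos: [0.5639, 0.0043, 0.1107]
orientation: [0.001, 0.009, 1.0, 0.0]
ft_force: [-6.6, 1.2, 10.2]
grip_width: 0.223
grip_force: 61.7
```

Emit:
play_rows(motion=[[0, 0, 1, 0, 0, 0, 40], [0, 0, 1, 0, 0, 0, 50], [0, 0, 1, 0, 0, 0, 60], [0, 0, 1, 0, 0, 0, 60], [0, 0, 20, 0, 0, 0, 60], [0, 0, 60, 0, 0, 0, 60], [0, 0, 100, 0, 0, 0, 80], [0, 0, 140, 0, 0, 0, 80], [-30, 0, 150, 0, 0, 0, 80], [-60, 0, 150, 0, 0, 0, 80], [-60, 0, 150, 0, 0, 0, 80], [-60, 0, 150, 0, 0, 0, 80]])

```text
time_s: 42.33
tcp_pos: [0.5027, 0.0042, 0.2598]
orientation: [0.001, 0.009, 1.0, 0.0]
ft_force: [0.3, 0.8, 0.4]
grip_width: 0.938
grip_force: 0.0
```

```bash
python3 - <<'E'
from h import *
s=manip.read_state();t=s['tcp_pos']*1e3;print(s['time_s'],t.round(1))
P,im=cloud('wrist');comps(P,im,.007,.03,1000);print();comps(P,im,.032,.06,400);comps(P,im,.094,.105,400)
P,im=cloud('scene');cv2.imwrite('pics/scene3.png',cv2.resize(im[150:290,200:400,::-1],(800,560)))
E
```

```text
42.3333 [502.7   4.2 259.8]
[33. 21.] 1757 col [ 67. 121. 116.] c [ 324.  -267.3] wh [57. 49.] ang -18.4 z 15.4
[257. 166.] 3192 col [127. 121. 122.] c [557.1   4.9] wh [230.  90.] ang -1.1 z 20.1
[ 20. 295.] 1044 col [ 77. 144. 139.] c [ 723.8 -391.8] wh [119.  38.] ang -51.1 z 15.8

[258. 142.] 972 col [161. 105.  83.] c [479.9   6.4] wh [56. 32.] ang 88.9 z 38.0
[293. 311.] 543 col [50. 44. 40.] c [747.9  57.8] wh [61. 39.] ang 66.0 z 40.0
[410. 365.] 545 col [162. 133.  97.] c [838.8 250. ] wh [109.  27.] ang 16.1 z 41.1
[257. 219.] 4937 col [192. 184. 183.] c [572.5   4.3] wh [170.  56.] ang -1.0 z 100.2
```

View pics/scene3.png

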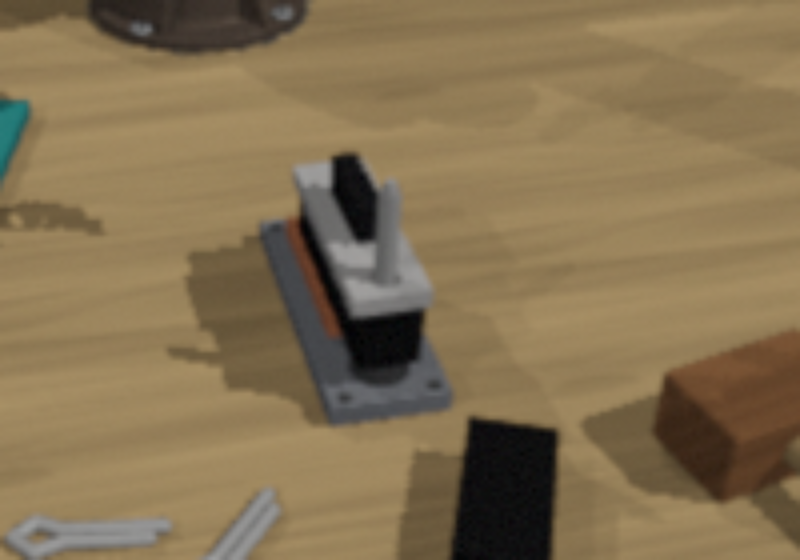

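The platen sits flat on the stack with the rod through it at (387,230), top face at 100 mm, and in line with the stand.

```bash
python3 -c "
from rig import manip
print(manip.close_job())"
```

```text
the job is handed in; nothing more can be done
None
```

I handed the job in at about 42 s: the shoe is seated on the pins, all three drilled carbon strips in view are on the rod, and the platen is flat and in line on top; the hand-in gave no verdict.

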